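Turn a jar lid over in the twisted lid chute and close the jar with it

ROBOT

A 6-joint arm with a two-finger parallel gripper is mounted at the origin on a cart in front of the work surface, level with it; the furniture and walls round the work are solid. World frame = base frame: x ahead of the robot, y to its left, z up, the work surface at z = 0. Lengths are in m, angles in rad, forces in N, time in s.
With the tool pointing down it reaches from about 0.4 to 0.825 m from the base axis. Payload 7 kg.
Tool frame: the origin (TCP) lies where the fingers leave the gripper's body, on its centre line; the fingertips stand 73 mm ahead of it and the grasp point (between the pads) lies ahead of it (arm.tcp_to_grasp is the z of the grasp point in the tool frame, in m); z points along the fingers, y is the line along which they close (so a half turn about z gives the same grasp; the last joint's range is limited). The gripper opens to 85 mm and grips with 20 to 120 N. Pads are 22 mm wide; open, the fingers measure 114 mm over their backs; the gripper's body (76 mm by 85 mm) begins 54 mm behind the grasp point. The pads swing forward as they close: fully open they stand 13 mm farther back than shut.
Start: joints at [-1.023, 0.359, 0.012, 0, -1.224, -0.288], TCP at [0.173, -0.652, 0.304] pointing down, gripper open.
Joint ranges: [-3.07, 3.07], [-1.43, 2.12], [-1.02, 1.25], [-3.03, 1.67], [-3.05, -0], [-3.03, 3.03]. Speed limits (rad/s): [2.39, 2.39, 3.01, 3.14, 3.14, 3.14].

INTERFACE

Orientations are given as a unit quaternion [w, x, y, z].
In Python, from bench import arm gives the robot as it stands.
- The arm moves only by the tool drive_tool, never from a script. Its argument "plan" is a list that holds one entry, the list of rows, each a list of 4 numbers: the shift along the tool's x, y, z scaled (see below), then the turn about the tool's z scaled (see below). A call has 1 to 20 rows; each row is the pose to reach, as a shift and turn from the pose commanded when the call began, along the tool's axes at that moment; what a row does not reach only later rows make up. The controller multiplies each number of a shift by 150 mm and each number of a turn by 90 degrees. A row lasts 1/10 s, in which the tool goes at most 50 mm and 8.59 degrees, less where a joint would pass 70% of its speed; a pose out of reach is approached as far as the arm can. A call with a number of a shift or a turn outside -1 to 1 is refused whole. A call with a gripper value outside its range is refused whole. "fingers" is the opening, from -1 (shut) to 1 (fully open), so that 0 is half open, set as the call begins (left out, the last holds). The fingers move at their own pace and stop on an object; "grip_force" is the grip in N (left out, the last holds). Time passes only in rows, so rows that repeat a pose let the fingers close. It gives the time, the measured TCP pose, the force, the opening and the grip force at its end, in the units of the state.
- arm.sense(): the state, without advancing time (a new reading comes with each control period).
- arm.camera(name): name is "scene" or "top" or "wrist"; returns a dict with "img" (384x512x3 uint8, red, green, blue), "fov_y" (degrees; the focal length in pixels is half the picture's height over the tangent of half this angle, whatever the lens; pixels are square), "cx", "cy" (the principal point, pixels), "world_to_cam" (4x4, takes a point from world to camera coordinates); the wrist camera has in their place "tool_from_camera" (4x4, takes a point from camera to tool coordinates, whose origin is the TCP and whose axes are the flange's). Camera axes: x right, y down, z forward; pixel columns grow to the right and rows downward; lengths in m; the calibration is good to about 2 mm. A picture is of the moment at which its call begins: read the wrist's pose just before it. There is no depth.
- arm.finish_job(): hands the job in; it is judged then, once.
The state is a dict: "clock": time; "joint_positions": joint angles; "qd": joint speeds; "joint_torque": joint torques, N m; "tool_pos": TCP position; "eef_rot": TCP orientation; "contact_force": force on the tool from outside, world axes, zero at the start; "torque": the same for the moment, N m; "opening": finger opening in m; "finger_force": force on a finger pad.
Only numpy, scipy, OpenCV 4.12 (cv2) and the standard library are available. Lean on these libraries where they do the work, as an engineer would, in place of code of your own. Each camera call takes 0.05 s, during which the arm holds its last target. There are 200 camera calls.

TASK

Close the open jar of hazelnuts. Its lid lies on the drying mat with the hollow side up and must go on hollow side down: lay it, still hollow side up, on the sloping feed deck of the wire chute and let it slide down through the twist, so that it comes out turned over and comes to rest on the tray at the bottom; then take it from the tray and set it squarely down over the mouth of the jar. Leave the open jar standing where it is and do not disturb the two closed jars.

Things in the scene. Friction and masses are not known exactly. Their poses are not given: they have to be found in the camera images.
- lid: the loose metal jar lid, a shallow cup 62 mm across and 14 mm high (40 g): closed disc 3 mm thick, skirt 56 mm across inside, hollow 11 mm deep, white inside. Origin: centre of the OUTER face of the closed disc; z points from there out of the hollow, so z is up at the start (closed face on the mat) and down when it sits on the jar. Polished, slides easily on the chute (friction 0.2)
- lid_middle (a point): the middle of the lid, 7 mm from its closed face along the lid's z axis; axes as the lid's (it is round, so x and y mean nothing)
- lid_chute: fixed stand, 390 x 200 mm, 260 mm high: a cage of 5 mm steel rods on a wooden board that turns a lid half over. Origin: centre of the board's underside, z up; it runs downhill along its +x, y is across. Two bare rods form the feed deck at the upper end; then a cage, 67 mm wide and 31 mm high inside, flared mouth, twists half a turn in 210 mm; then its floor bends level onto an open tray
- feed_deck (a point): where the centre of the lid's closed face should lie on the feed deck, 224 mm up; axes as the chute's. The deck is a plane dropping at 42 degrees toward the chute's +x: outward normal (0.669, 0, 0.743) in these axes. Two rods 22 mm either side of the centre line bear it; it reaches 50 mm uphill. Free beside the lid. The mouth begins 32 mm downhill, 40 mm high. A lid let go here slides off at once
- twist_middle (a point): the middle of the twist, on the cage's centre line, 133 mm above the worktop; a passing lid stands on edge here; axes as the chute's
- chute_tray (a point): point on the tray's level floor, 14 mm above the worktop, where the centre of a lid lies that touches the end stop (a shallow V, 24 mm high, its apex 38 mm downhill); axes as the chute's. The floor reaches 56 mm uphill and 92 mm to either side, side lips 6 mm high. A lid arrives about 1 s after its release and rests with its middle within 35 mm of this point, mostly within 20, hollow side down
- open_jar: loose straight glass jar full of hazelnuts, without lid: 66 mm in diameter, 92 mm high, neck 50 mm in outer diameter and 16 mm high; 0.35 kg. Origin: centre of its underside, z up
- jar_mouth (a point): centre of the open jar's upper rim, 92 mm above its foot. With the lid fully seated the rim touches the inside of the closed disc, so the lid's origin lies 3 mm above this point
- drying_mat: fixed grey ribbed mat, 150 x 150 x 4 mm, on which the lid lies at first; origin: centre of its underside. Behind the work stands a fixed microwave oven 300 mm high: front at x = 0.61, from y = -0.33 to 0.12, its upright door handle at x = 0.575, y = -0.24, z = 0.12 to 0.28; swing the gripper round on the near side of it
- closed_jar_a: a jar of the same kind, already closed with such a lid, 66 mm in diameter and 95 mm high, loose; origin: centre of its underside. To be left alone
- closed_jar_b: the other closed jar, the same; to be left alone

How it is judged:
On the way, in this order (a step that is already met when the one before it is completed fails the run):
1. the lid passes through the middle of the chute's twist, let go by the gripper (distance between lid_middle and twist_middle below 0.025 m and contact force between the fingers and lid below 0.1 N).
2. the lid lies still on the chute's tray, turned over, hollow side down, let go (angle between lid's own z axis and vertical above 3 rad and distance between lid_middle and chute_tray below 0.055 m and linear speed of lid below 0.02 m/s and contact force between the fingers and lid below 0.1 N), for 0.1 s.
At the end, for the whole second after the job is handed in: The lid sits on the open jar hollow side down with its disc on the rim: level within 0.08 rad, within 6 mm of centre, its closed face 91 to 99 mm above the jar's foot, at rest. The jar stands upright (0.06 rad) within 40 mm of its start, the closed jars within 30 mm of theirs (angle between lid's own z axis and vertical above 3.06 rad and horizontal distance between lid and jar_mouth below 0.006 m and z of lid in the frame of open_jar between 0.091 and 0.099 m and angle between open_jar's own z axis and vertical below 0.06 rad and linear speed of lid below 0.02 m/s and height (world z) of open_jar below 0.004 m and distance of open_jar from where it was at the start of the episode below 0.04 m and distance of each of closed_jar_a, closed_jar_b from where it was at the start of the episode below 0.03 m); the robot touches nothing.
It fails at once if the open jar is tipped by more than 0.35 rad (angle between open_jar's own z axis and vertical above 0.35 rad).
It fails at once if a closed jar is knocked over (angle between any of closed_jar_a, closed_jar_b's own z axis and vertical above 0.5 rad).
It also fails if it takes over 56 s, if anything falls off the work surface, if the arm or the gripper's body presses on something with over 40 N, if the wrist force passes 120 N, or if a joint passes its speed limit or range.

## Working session

There is one attempt and no reset: what is moved stays moved. The work goes in short steps, Python scripts to look and compute and a tool call to move; the robot and the scene stay as the last step left them, time stands still between calls to the robot, and variables do not carry over. Pictures are saved under pics/ and viewed, at most 10 in all, crops included, and the job is handed in when it is done.

Besides the shell and the picture viewer there is one more tool, called after ">>>" as name([rows], argument=value, ...), one row to a line, values as JSON. drive_tool: Moves the arm, as the interface text tells. Shifts and turns lie within -1 to 1; 1 stands for 150 mm of shift or 90 degrees of turn. Its arguments: {"type":"object","properties":{"plan":{"type":"array"},"fingers":{"type":"number"},"grip_force":{"type":"number"}},"required":["plan"]}

```bash
ls; mkdir -p pics; python3 - <<'E'
from bench import arm
import cv2,numpy as np,pickle
d={}
for n in("scene","top"):
    c=arm.camera(n); d[n]=c; cv2.imwrite(f"pics/{n}0.png",c["img"][:,:,::-1])
    print(n,c["fov_y"],c["cx"],c["cy"],np.round(c["world_to_cam"],3).tolist(), [k for k in c])
pickle.dump(d,open("c0.pkl","wb"))
print(arm.sense(),arm.tcp_to_grasp)
a=[cv2.resize(d[n]["img"],(800,600),interpolation=cv2.INTER_CUBIC) for n in d]
for n,i in zip(d,a): cv2.imwrite(f"pics/{n}_big.png",i[:,:,::-1])
E
```

```text
pics
scene 47.83759517312997 251.36099159122782 191.2940731176396 [[0.156, -0.988, -0.006, -0.152], [-0.711, -0.108, -0.695, 0.457], [0.685, 0.113, -0.719, 1.193], [0.0, 0.0, 0.0, 1.0]] ['img', 'fov_y', 'cx', 'cy', 'world_to_cam']
top 51.43572562633805 257.39822136024566 194.25382986464385 [[0.181, -0.984, 0.0, -0.159], [-0.88, -0.162, -0.448, 0.503], [0.44, 0.081, -0.894, 1.328], [0.0, 0.0, 0.0, 1.0]] ['img', 'fov_y', 'cx', 'cy', 'world_to_cam']
{'clock': 0.1, 'joint_positions': array([-1.02288015e+00,  3.59358708e-01,  1.11557705e-02, -3.19884438e-04,
       -1.22406237e+00, -2.88123538e-01]), 'qd': array([-1.79154614e-03,  8.94800045e-05,  6.29297271e-04,  3.38103050e-03,
        2.55502547e-03,  1.23130392e-03]), 'joint_torque': array([-2.53026978e-03, -5.84763908e+01,  2.94106400e+01,  6.95464119e+00,
       -3.20908432e-03, -5.14312987e-06]), 'tool_pos': array([ 0.17332181, -0.65204997,  0.30302943]), 'eef_rot': array([-1.60732068e-04, -1.29477296e-01,  9.91582103e-01,  7.32293878e-04]), 'contact_force': array([ 0.47276342, -0.44594704,  0.02178205]), 'torque': array([ 0.01138094, -0.07138307,  0.03342227]), 'finger_force': 0.0, 'opening': 0.0854603437938653} 0.0539
```

View pics/scene_big.png

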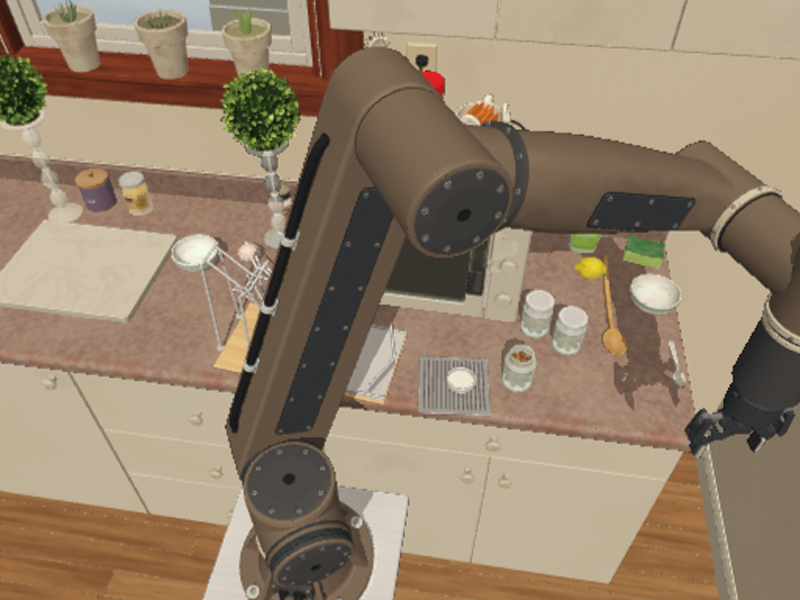

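View pics/top_big.png

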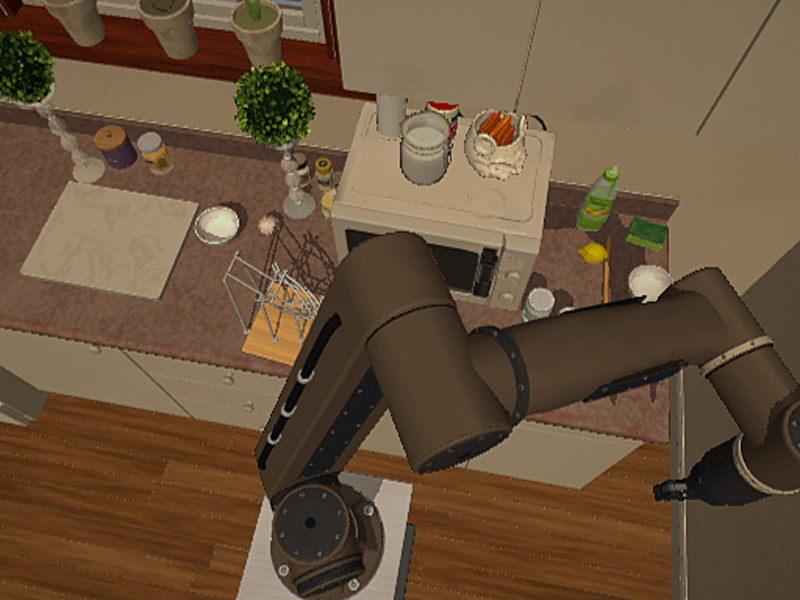

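The scene shows the lid at (460,380) on the mat, the open jar's rim at (519,352) and closed jar lids at (538,297) and (571,316), all in 800x600 pixels. The arm hides the chute.

```bash
cat > h.py <<'E'
import numpy as np,cv2,pickle
from scipy.spatial.transform import Rotation as R
def K(c):
    f=c["img"].shape[0]/2/np.tan(np.radians(c["fov_y"])/2)
    return f,c["cx"],c["cy"]
def ray(c,u,v,z,W=None):
    "world point at height z seen at pixel u,v (512x384)"
    W=c["world_to_cam"] if W is None else W
    f,cx,cy=K(c); d=W[:3,:3].T@np.array([(u-cx)/f,(v-cy)/f,1]); o=-W[:3,:3].T@W[:3,3]
    return o+d*(z-o[2])/d[2]
def proj(c,P,W=None):
    W=c["world_to_cam"] if W is None else W
    P=np.atleast_2d(P)@W[:3,:3].T+W[:3,3]; f,cx,cy=K(c)
    return np.c_[f*P[:,0]/P[:,2]+cx,f*P[:,1]/P[:,2]+cy]
def toolR(s): q=s["eef_rot"]; return R.from_quat([q[1],q[2],q[3],q[0]]).as_matrix()
def plan(s,target,yaw_deg=None):
    "scaled shift in tool axes to reach TCP target"
    return np.round(toolR(s).T@(np.array(target)-s["tool_pos"])/.15,3)
def wristW(c,s):
    T=np.eye(4);T[:3,:3]=toolR(s);T[:3,3]=s["tool_pos"]; return np.linalg.inv(T@c["tool_from_camera"])
E
python3 - <<'E'
from h import *
from bench import arm
d=pickle.load(open("c0.pkl","rb"));c=d["scene"];k=.64
for n,u,v,z in(("lid",460,380,.018),("jar",519,352,.092),("A",538,297,.095),("B",571,316,.095),("mat",454,385,.004),("board c",217,368,.0),("board right",372,401,0)):
    print(n,ray(c,u*k,v*k,z).round(3))
c=d["top"]
for n,u,v,z in(("board",243,350,.01),("b2",278,280,.01)):print(n,ray(c,u*k,v*k,z).round(3))
s=arm.sense();print(toolR(s).round(3))
print(plan(s,[.45,-.2,.3]))
E
```

```text
lid [ 0.418 -0.233  0.018]
jar [ 0.452 -0.347  0.092]
A [ 0.615 -0.384  0.095]
B [ 0.568 -0.455  0.095]
mat [ 0.414 -0.221  0.004]
board c [0.384 0.299 0.   ]
board right [ 0.349 -0.054  0.   ]
board [0.383 0.301 0.01 ]
b2 [0.585 0.27  0.01 ]
[[-0.966 -0.257 -0.001]
 [-0.257  0.966  0.001]
 [ 0.     0.001 -1.   ]]
[-2.557  2.439  0.024]
```

>>> drive_tool([
  [[-1,1,0,0],[-1,1,0,0],[-1,1,0,0],[-1,1,0,0],[-1,1,0,0]],
], fingers=1)

```text
clock: 0.6
tool_pos: [0.2811, -0.4655, 0.3041]
eef_rot: [0.0, -0.131, 0.991, 0.0]
contact_force: [-0.3, -0.7, 0.1]
opening: 0.0854
finger_force: 0.0
```

>>> drive_tool([
  [[-1,1,0,0],[-1,1,0,0],[-1,1,0,0],[-1,1,0,0],[-1,1,0,0]],
])

```text
clock: 1.1
tool_pos: [0.3878, -0.2824, 0.304]
eef_rot: [0.0, -0.131, 0.991, 0.0]
contact_force: [-0.8, -0.6, 1.2]
opening: 0.0853
finger_force: 0.0
```

>>> drive_tool([
  [[-0.29,0.28,0,-0.77],[-0.29,0.28,0,-0.77],[-0.29,0.28,0,-0.77],[-0.29,0.28,0,-0.77],[-0.29,0.28,0,-0.77],[-0.29,0.28,0,-0.77],[-0.29,0.28,0,-0.77],[-0.29,0.28,0,-0.77],[-0.29,0.28,0,-0.77],[-0.29,0.28,0,-0.77]],
])

```text
clock: 2.1
tool_pos: [0.4174, -0.2339, 0.3037]
eef_rot: [-0.0, -0.669, 0.744, 0.0]
contact_force: [0.3, 0.8, -0.5]
opening: 0.0854
finger_force: 0.0
```

```bash
cat > shot.py <<'E'
import sys
from h import *
from bench import arm
d={}
for n in sys.argv[2:]:
    s=arm.sense();c=arm.camera(n)
    if n=="wrist": c["world_to_cam"]=wristW(c,s)
    d[n]=c; cv2.imwrite(f"pics/{sys.argv[1]}_{n}.png",cv2.resize(c["img"],(800,600),interpolation=cv2.INTER_CUBIC)[:,:,::-1])
pickle.dump(d,open(sys.argv[1]+".pkl","wb"))
s=arm.sense();print({k:np.round(s[k],3).tolist() for k in("clock","joint_positions","tool_pos","eef_rot","contact_force","opening")})
E
python3 shot.py s1 wrist scene top
python3 -c "
import cv2,numpy as np
a=cv2.imread('pics/s1_top.png');cv2.imwrite('pics/s1_chute.png',cv2.resize(a[180:480,150:550],(800,600)))"
```

```text
{'clock': 2.25, 'joint_positions': [-0.098, 0.03, -0.406, 0.0, -1.135, -0.006], 'tool_pos': [0.417, -0.234, 0.304], 'eef_rot': [-0.0, -0.669, 0.743, 0.0], 'contact_force': [-0.527, 1.065, -0.077], 'opening': 0.085}
```

View pics/s1_wrist.png

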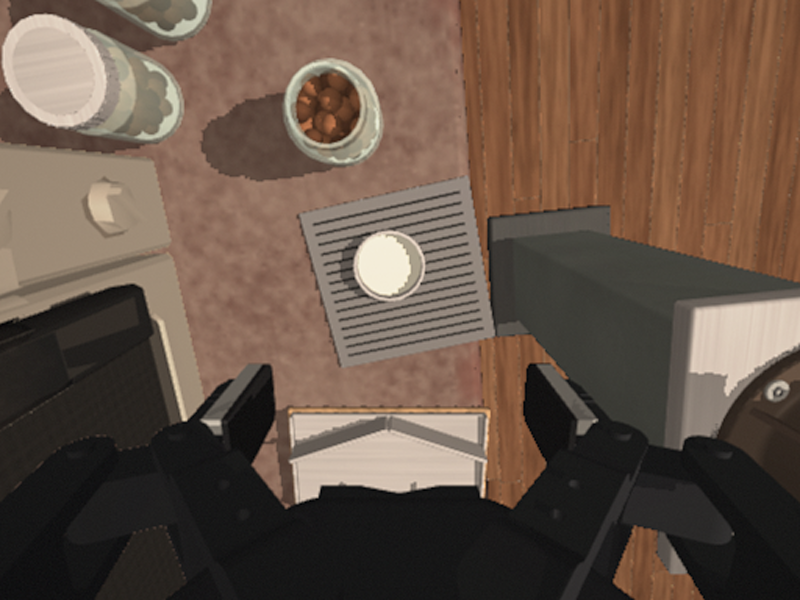

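View pics/s1_chute.png

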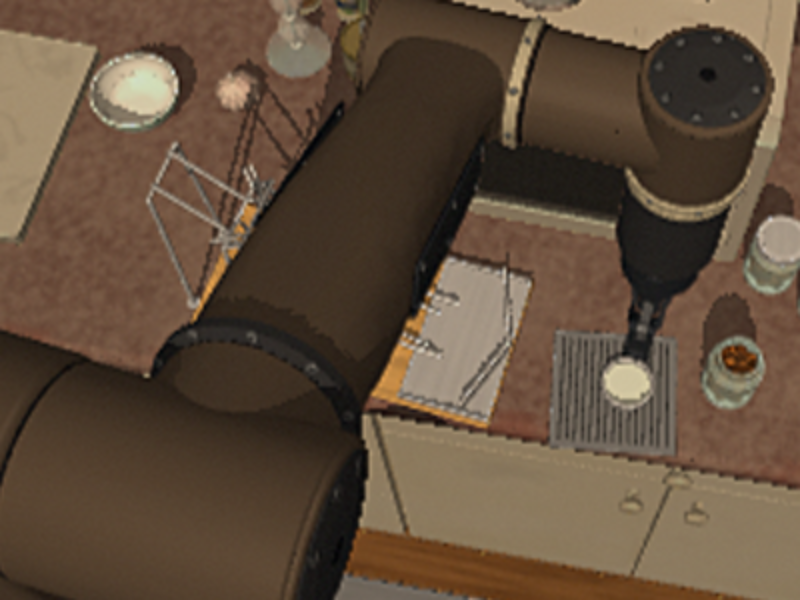

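Wrist view: lid centre (390,266), jar rim (325,104), the chute's end board edge (288,408)-(490,410), V-stop apex (388,422). The chute is aligned with the tool almost exactly.

```bash
python3 - <<'E'
from h import *
from bench import arm
d=pickle.load(open("s1.pkl","rb"));c=d["wrist"];k=.64
print(c["fov_y"],c["tool_from_camera"].round(3).tolist())
p=lambda n,u,v,z,c=c:print(n,ray(c,u*k,v*k,z).round(4))
p("lid",390,266,.018);p("jar",325,104,.092);p("edgeL",288,408,.012);p("edgeR",490,410,.012);p("apex top",388,417,.038);p("apex bot",388,430,.014);p("A",54,71,.095)
c=d["top"]
f=lambda u,v:(150+u/2,180+v/2)
for n,u,v,z in(("lid",627,381,.018),("jar",739,357,.092),("V apex",509,333,.038),("trayR",490,420,.014),("trayL",533,280,.014),("deck end near",150,201,.257),("deck end far",175,150,.257),("A",780,240,.095)):
    p(n,*f(u,v),z,c)
E
```

```text
71.23832953588455 [[-0.001, -0.964, -0.267, 0.068], [1.0, -0.001, 0.001, 0.0], [-0.001, -0.267, 0.964, -0.07], [0.0, 0.0, 0.0, 1.0]]
lid [ 0.424  -0.2332  0.018 ]
jar [ 0.4497 -0.353   0.092 ]
edgeL [ 0.5379 -0.104   0.012 ]
edgeR [ 0.3438 -0.0808  0.012 ]
apex top [ 0.4405 -0.0995  0.038 ]
apex bot [ 0.4443 -0.0708  0.014 ]
A [ 0.6082 -0.3878  0.095 ]
lid [ 0.424  -0.2321  0.018 ]
jar [ 0.4471 -0.3506  0.092 ]
V apex [ 0.451  -0.0847  0.038 ]
trayR [ 0.3483 -0.0808  0.014 ]
trayL [ 0.5361 -0.0995  0.014 ]
deck end near [0.4407 0.2998 0.257 ]
deck end far [0.5058 0.2925 0.257 ]
A [ 0.603  -0.3835  0.095 ]
```

>>> drive_tool([
  [[-0.01,-0.043,1,0],[-0.01,-0.043,1,0],[-0.01,-0.043,1,0],[-0.01,-0.043,1,0],[-0.01,-0.043,1,0]],
])

```text
clock: 2.75
tool_pos: [0.4243, -0.2329, 0.1544]
eef_rot: [-0.001, -0.67, 0.742, 0.001]
contact_force: [0.8, 0.0, 2.1]
opening: 0.0853
finger_force: 0.0
```

>>> drive_tool([
  [[0,0,0.25,0],[0,0,0.35,0],[0,0,0.43,0],[0,0,0.49,0],[0,0,0.54,0],[0,0,0.54,0]],
])

```text
clock: 3.35
tool_pos: [0.4246, -0.2328, 0.0735]
eef_rot: [0.0, -0.67, 0.742, -0.0]
contact_force: [-0.0, 0.7, -0.7]
opening: 0.0852
finger_force: 0.0
```

```bash
python3 shot.py s2 wrist
```

```text
{'clock': 3.4, 'joint_positions': [-0.094, 0.335, -0.675, 0.0, -0.56, -0.007], 'tool_pos': [0.425, -0.233, 0.074], 'eef_rot': [0.0, -0.67, 0.742, -0.0], 'contact_force': [-0.519, -0.446, -0.125], 'opening': 0.085}
```

View pics/s2_wrist.png

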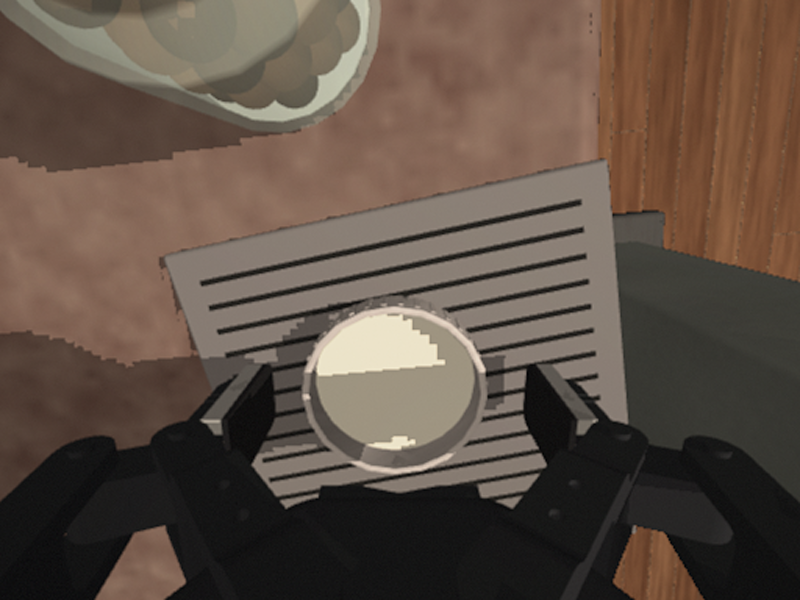

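The lid sits centred between the open fingers, rim centre (395,388). I'll check the along-pad offset, then grip.

```bash
python3 - <<'E'
from h import *
c=pickle.load(open("s2.pkl","rb"))["wrist"]
print(ray(c,395*.64,388*.64,.018))
from bench import arm
print(arm.tcp_to_grasp)
E
```

```text
[ 0.42507108 -0.23543483  0.018     ]
0.0539
```

>>> drive_tool([
  [[0,0,0,0],[0,0,0,0],[0,0,0,0],[0,0,0,0],[0,0,0,0],[0,0,0,0],[0,0,0,0]],
], fingers=-1, grip_force=20)

```text
clock: 4.1
tool_pos: [0.4245, -0.2328, 0.0737]
eef_rot: [0.0, -0.67, 0.742, -0.001]
contact_force: [-0.9, 1.6, 5.9]
opening: 0.0616
finger_force: 20.5
```

>>> drive_tool([
  [[0,0,-1,0],[0,0,-1,0],[0,0,-1,0],[0,0,-1,0]],
])

```text
clock: 4.5
tool_pos: [0.4272, -0.2336, 0.2301]
eef_rot: [0.003, -0.671, 0.742, -0.005]
contact_force: [-0.0, 0.4, -0.8]
opening: 0.0618
finger_force: 22.6
```

>>> drive_tool([
  [[-1,0,-1,0],[-1,0,-1,0],[-1,0,-1,0],[-1,0,-1,0],[-1,0,-1,0]],
])

```text
clock: 5.0
tool_pos: [0.4404, -0.0813, 0.3775]
eef_rot: [0.003, -0.671, 0.741, -0.002]
contact_force: [0.1, -0.4, -1.3]
opening: 0.0618
finger_force: 22.6
```

>>> drive_tool([
  [[-1,0,-0.3,0],[-1,0,-0.3,0],[-1,0,-0.3,0],[-1,0,-0.3,0]],
])

```text
clock: 5.4
tool_pos: [0.455, 0.0694, 0.4191]
eef_rot: [0.001, -0.672, 0.741, -0.0]
contact_force: [1.0, -1.2, -1.0]
opening: 0.0618
finger_force: 22.6
```

>>> drive_tool([
  [[-1,0,0,0],[-1,0,0,0],[-1,0,0,0],[-1,0,0,0]],
])

```text
clock: 5.8
tool_pos: [0.4699, 0.219, 0.4162]
eef_rot: [-0.001, -0.671, 0.741, 0.0]
contact_force: [-0.1, -0.8, -0.7]
opening: 0.0619
finger_force: 22.6
```

>>> drive_tool([
  [[-0.5,0,0,0],[-0.5,0,0,0],[-0.5,0,0,0],[-0.5,0,0,0]],
])

```text
clock: 6.2
tool_pos: [0.4772, 0.2895, 0.417]
eef_rot: [-0.001, -0.671, 0.742, -0.0]
contact_force: [-0.4, 0.0, -1.0]
opening: 0.0622
finger_force: 22.6
```

```bash
python3 shot.py s3 wrist top scene
```

```text
{'clock': 6.35, 'joint_positions': [0.895, 0.111, -0.058, 0.0, -1.402, -0.997], 'tool_pos': [0.477, 0.289, 0.418], 'eef_rot': [0.0, -0.67, 0.742, 0.0], 'contact_force': [0.506, 0.016, -0.366], 'opening': 0.062}
```

View pics/s3_wrist.png

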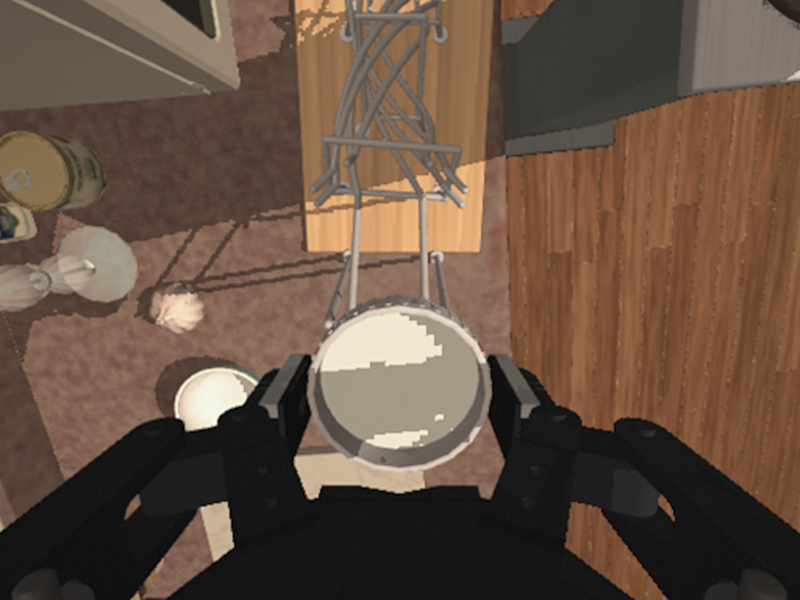

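The wrist view shows the deck rods from (358,192)/(423,195) to (352,300)/(435,300), the mouth's top bar at (325,142)-(460,150), and the board's end corners at (306,252) and (482,252). The lid is held level.

```bash
python3 - <<'E'
from h import *
from scipy.optimize import least_squares
c=pickle.load(open("s3.pkl","rb"))["wrist"];k=.64
p=lambda n,u,v,z:print(n,ray(c,u*k,v*k,z).round(4))
p("bL",306,252,.012);p("bR",482,252,.012)
obs=[(358,193,1),(354,260,1),(352,300,1),(423,195,-1),(429,250,-1),(435,300,-1)]
# sides: chute +y = world +x = image left
def pts(F,yaw):
    x=np.array([np.cos(yaw),np.sin(yaw),0]);y=np.array([-x[1],x[0],0]);z=np.array([0,0,1])
    return x,y,z
def res(q,full=False):
    F=np.array([q[0],q[1],.224]);x,y,z=pts(F,q[2]);dn=.743*x-.669*z;n=.669*x+.743*z
    r=[]
    for u,v,sg in obs:
        P=np.array([F+t*dn+sg*.022*y-.0025*n for t in np.linspace(-.05,.05,41)])
        uv=proj(c,P); r.append(np.interp(v*k,*(uv[np.argsort(uv[:,1])][:,::-1].T))-u*k)
    r.append((q[2]-np.radians(-96.4))*50)
    return r
s=least_squares(res,[.483,.25,np.radians(-96.8)],diff_step=1e-4)
print(s.x,np.degrees(s.x[2]),np.round(s.fun,2))
t=pickle.load(open("s1.pkl","rb"))["top"]
# check mouth bar height line at t=+32 in wrist/top
F=np.r_[s.x[:2],.224];x,y,z=pts(F,s.x[2]);dn=.743*x-.669*z;n=.669*x+.743*z
for nm,P in(("up end",F-.05*dn),("mouth low",F+.032*dn),("mouth top",F+.032*dn+.04*n)):
    print(nm,P.round(3),(proj(c,P)/k).round(0),"top crop",((proj(t,P)/k-[150,180])*2).round(0))
E
```

```text
bL [0.5819 0.2867 0.012 ]
bR [0.3817 0.3072 0.012 ]
[ 0.47569169  0.24060847 -1.65536329] -94.84532980102037 [-0.38  0.56  1.13  1.71 -0.18 -2.67  1.36]
up end [0.479 0.278 0.257] [[392. 287.]] top crop [[181. 173.]]
mouth low [0.474 0.217 0.203] [[391. 176.]] top crop [[244. 211.]]
mouth top [0.471 0.19  0.232] [[389. 126.]] top crop [[262. 204.]]
```

```bash
python3 - <<'E'
from h import *
d=pickle.load(open("s3.pkl","rb"));c=d["wrist"];k=.64
t=pickle.load(open("s1.pkl","rb"))["top"]
x=np.array([np.cos(np.radians(-96)),np.sin(np.radians(-96)),0]);z=np.array([0,0,1]);dn=.743*x-.669*z;n=.669*x+.743*z
for nm,cc,u,v,o in(("low",c,391,192,.032*dn-.0025*n),("top",c,392,146,.032*dn+.0425*n),("end",t,150+162/2,180+175/2,-.05*dn-.0025*n)):
    print(nm,(ray(cc,u*k,v*k,.224+o[2])-o).round(4))
# left/right rods at z for centre
for v,a,b in((193,358,423),(300,352,435)):
    print((ray(c,(a+b)/2*k,v*k,.22)).round(4), (ray(c,(a+b)/2*k,v*k,.25)).round(4))
import cv2
for n in("top","scene"):
    P=[.477,.25,.23];u,v=proj(d[n],P)[0];print(n,u,v)
u,v=proj(d["scene"],P)[0]
E
```

```text
low [0.4773 0.249  0.224 ]
top [0.4766 0.2531 0.224 ]
end [0.4701 0.2589 0.224 ]
[0.475  0.2272 0.22  ] [0.4744 0.2266 0.25  ]
[0.4804 0.2959 0.22  ] [0.4792 0.2876 0.25  ]
top 163.40592356533347 176.44817512719487
scene 149.34781666151662 169.83687828137698
```

>>> drive_tool([
  [[0.22,-0.025,0.2,0],[0.22,-0.025,0.4,0],[0.22,-0.025,0.547,0],[0.22,-0.025,0.547,0],[0.22,-0.025,0.547,0]],
])

```text
clock: 6.85
tool_pos: [0.478, 0.2558, 0.3369]
eef_rot: [0.0, -0.67, 0.742, -0.0]
contact_force: [0.6, 0.1, 0.0]
opening: 0.0618
finger_force: 22.6
```

>>> drive_tool([
  [[0,0,0.04,0],[0,0,0.08,0],[0,0,0.12,0],[0,0,0.16,0],[0,0,0.16,0]],
])

```text
clock: 7.35
tool_pos: [0.4773, 0.2562, 0.3108]
eef_rot: [-0.001, -0.67, 0.742, 0.0]
contact_force: [0.4, -0.6, -0.6]
opening: 0.0617
finger_force: 22.6
```

```bash
python3 shot.py s4 wrist top scene; python3 - <<'E'
import cv2,numpy as np
a=cv2.imread('pics/s4_wrist.png')[180:520,200:600]
import pickle
d=pickle.load(open("s4.pkl","rb"))
b=d["top"]["img"][130:230,110:227,::-1]
c=cv2.imread('pics/s4_scene.png')
out=np.hstack([cv2.resize(a,(400,340)),cv2.resize(np.ascontiguousarray(b),(400,340),interpolation=cv2.INTER_CUBIC)])
cv2.imwrite("pics/s4_m.png",out)
E
```

```text
{'clock': 7.5, 'joint_positions': [0.854, 0.135, -0.269, 0.0, -1.167, -0.956], 'tool_pos': [0.478, 0.256, 0.312], 'eef_rot': [0.0, -0.67, 0.742, -0.0], 'contact_force': [-0.079, 0.504, 0.41], 'opening': 0.061}
```

View pics/s4_m.png

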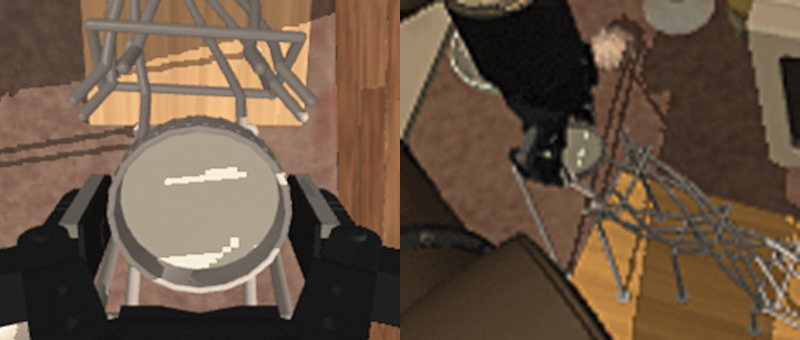

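The lid is centred over the two rods and lined up with the mouth, so I'll keep pressing it down.

>>> drive_tool([
  [[0,0,0.03,0],[0,0,0.06,0],[0,0,0.08,0],[0,0,0.08,0]],
])

```text
clock: 7.9
tool_pos: [0.4776, 0.2559, 0.2994]
eef_rot: [-0.0, -0.67, 0.742, -0.0]
contact_force: [0.2, -2.6, 1.7]
opening: 0.062
finger_force: 22.8
```

```bash
python3 shot.py s5 wrist; python3 - <<'E'
import cv2,numpy as np
cv2.imwrite("pics/s5_m.png",cv2.imread('pics/s5_wrist.png')[180:520,200:600])
E
```

```text
{'clock': 7.95, 'joint_positions': [0.854, 0.143, -0.288, 0.0, -1.14, -0.956], 'tool_pos': [0.478, 0.256, 0.3], 'eef_rot': [-0.0, -0.67, 0.742, -0.0], 'contact_force': [0.08, -1.975, 2.779], 'opening': 0.062}
```

View pics/s5_m.png

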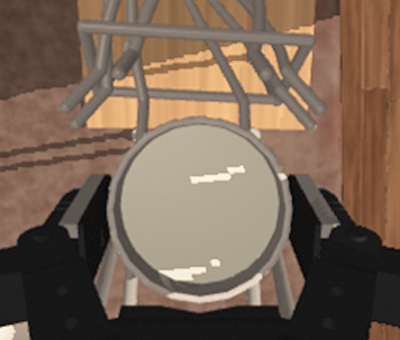

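The lid is pivoting as intended: about 26° tilted and seen face-on, with the contact force along the deck normal. I'll press it the rest of the way down, a little farther uphill.

>>> drive_tool([
  [[-0.015,0,0.02,0],[-0.025,0,0.035,0],[-0.025,0,0.05,0],[-0.025,0,0.055,0],[-0.025,0,0.055,0]],
])

```text
clock: 8.45
tool_pos: [0.478, 0.2601, 0.2915]
eef_rot: [-0.0, -0.67, 0.742, 0.0]
contact_force: [-0.2, -2.8, 1.8]
opening: 0.0619
finger_force: 22.9
```

>>> drive_tool([
  [[0,0,0.012,0],[0,0,0.012,0]],
])

```text
clock: 8.65
tool_pos: [0.4781, 0.2597, 0.29]
eef_rot: [-0.0, -0.67, 0.742, -0.0]
contact_force: [0.9, -4.3, 4.4]
opening: 0.0621
finger_force: 23.2
```

>>> drive_tool([
  [[0,0,0.01,0],[0,0,0.01,0]],
])

```text
clock: 8.85
tool_pos: [0.4782, 0.2594, 0.289]
eef_rot: [-0.0, -0.67, 0.742, -0.001]
contact_force: [0.5, -5.9, 6.8]
opening: 0.0619
finger_force: 23.5
```

```bash
python3 shot.py s6 wrist; python3 - <<'E'
import cv2,numpy as np
cv2.imwrite("pics/s6_m.png",cv2.imread('pics/s6_wrist.png')[180:520,200:600])
E
```

```text
{'clock': 8.9, 'joint_positions': [0.858, 0.155, -0.301, 0.001, -1.116, -0.96], 'tool_pos': [0.478, 0.259, 0.289], 'eef_rot': [-0.0, -0.67, 0.742, -0.001], 'contact_force': [0.79, -6.332, 7.219], 'opening': 0.062}
```

View pics/s6_m.png

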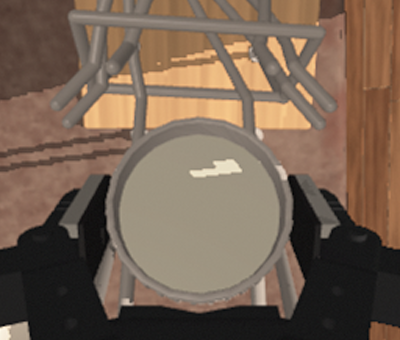

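The lid lies flat, with the force now along the deck normal at 41°. Releasing it.

>>> drive_tool([
  [[0,0,-0.01,0],[0,0,-0.01,0],[0,0,-0.01,0],[0,0,-0.01,0],[0,0,-0.01,0],[0,0,-0.01,0],[0,0,-0.01,0],[0,0,-0.01,0]],
], fingers=1)

```text
clock: 9.7
tool_pos: [0.478, 0.2601, 0.2898]
eef_rot: [0.0, -0.67, 0.742, 0.0]
contact_force: [0.4, -0.4, 0.9]
opening: 0.0856
finger_force: 0.0
```

>>> drive_tool([
  [[0,0,-0.3,0],[0,0,-0.6,0],[0,0,-0.8,0],[0,0,-0.8,0],[0,0,-0.8,0],[0,0,-0.8,0],[0,0,-0.8,0],[0,0,-0.8,0]],
])

```text
clock: 10.5
tool_pos: [0.4779, 0.26, 0.4088]
eef_rot: [-0.001, -0.67, 0.742, -0.0]
contact_force: [-0.4, 0.6, -0.1]
opening: 0.0856
finger_force: 0.0
```

>>> drive_tool([
  [[1,0,0,0],[1,0,0,0],[1,0,0,0],[1,0,0,0]],
])

```text
clock: 10.9
tool_pos: [0.4617, 0.1067, 0.4102]
eef_rot: [0.0, -0.669, 0.743, -0.0]
contact_force: [1.4, 0.8, 0.0]
opening: 0.0858
finger_force: 0.0
```

>>> drive_tool([
  [[0.75,0,0,0],[0.75,0,0,0],[0.75,0,0,0],[0.75,0,0,0]],
])

```text
clock: 11.3
tool_pos: [0.4511, -0.0025, 0.4097]
eef_rot: [-0.0, -0.669, 0.743, -0.0]
contact_force: [0.2, 0.3, -0.2]
opening: 0.0857
finger_force: 0.0
```

```bash
python3 shot.py s7 wrist scene top
```

```text
{'clock': 11.45, 'joint_positions': [0.438, -0.077, -0.268, -0.0, -1.379, -0.539], 'tool_pos': [0.452, -0.0, 0.41], 'eef_rot': [-0.0, -0.67, 0.742, 0.0], 'contact_force': [-0.555, 0.689, 0.483], 'opening': 0.085}
```

View pics/s7_wrist.png

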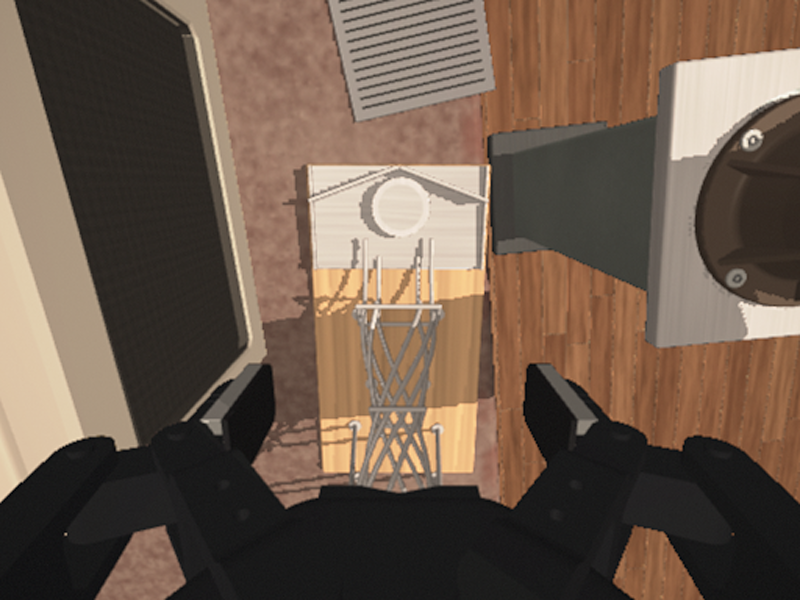

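The lid rests on the tray at (400,208), radius about 29 px, closed face up. I've now used all ten picture views, so I'll locate things in code from here.

```bash
cat >> h.py <<'E'
def hough(c,u0,v0,w,r0,r1,S=4,p2=25):
    "best circles near (u0,v0) (512 px units)"
    g=cv2.cvtColor(c["img"],cv2.COLOR_RGB2GRAY)[int(v0-w):int(v0+w),int(u0-w):int(u0+w)]
    g=cv2.GaussianBlur(cv2.resize(g,None,fx=S,fy=S,interpolation=cv2.INTER_CUBIC),(0,0),S/2)
    h=cv2.HoughCircles(g,cv2.HOUGH_GRADIENT_ALT,1.5,2,param1=100,param2=.6,minRadius=int(r0*S),maxRadius=int(r1*S))
    if h is None: h=cv2.HoughCircles(g,cv2.HOUGH_GRADIENT,1,4*S,param1=60,param2=p2,minRadius=int(r0*S),maxRadius=int(r1*S))
    return None if h is None else [((x+.5)/S-.5+int(u0-w),(y+.5)/S-.5+int(v0-w),r/S) for x,y,r in h.reshape(-1,h.shape[-1])[:5,:3]]
E
python3 - <<'E'
from h import *
from bench import arm
c=pickle.load(open("s7.pkl","rb"))["wrist"]
f=K(c)[0]
h=hough(c,256,133,32,16,22)
for u,v,r in h or []: print(np.round([u/.64,v/.64,r/.64],1),ray(c,u,v,.028).round(4))
P=ray(c,400*.64,208*.64,.028);print(P, "exp r px",f*.031/(c["world_to_cam"]@np.r_[P,1])[2])
s=arm.sense();print(plan(s,[P[0],P[1],.2]))
E
```

```text
[388.1 200.6  31.1] [ 0.456  -0.0531  0.028 ]
[401.6 205.9  29.7] [ 0.4425 -0.0462  0.028 ]
[398.  198.8  30.8] [ 0.4454 -0.0538  0.028 ]
[ 0.44434355 -0.04421031  0.028     ] exp r px 18.766633834653224
[0.295 0.019 1.397]
```

>>> drive_tool([
  [[0.3,0.025,0.3,0],[0.3,0.025,0.6,0],[0.3,0.025,0.9,0],[0.3,0.025,1,0],[0.3,0.025,1,0],[0.3,0.025,1,0]],
])

```text
clock: 12.05
tool_pos: [0.444, -0.0445, 0.2604]
eef_rot: [-0.0, -0.671, 0.741, -0.0]
contact_force: [-0.4, 0.9, 0.6]
opening: 0.0857
finger_force: 0.0
```

>>> drive_tool([
  [[0,0,0.3,0],[0,0,0.5,0],[0,0,0.6,0],[0,0,0.6,0],[0,0,0.6,0]],
])

```text
clock: 12.55
tool_pos: [0.4445, -0.0448, 0.1713]
eef_rot: [0.001, -0.671, 0.742, -0.001]
contact_force: [-1.0, 0.0, 0.3]
opening: 0.0858
finger_force: 0.0
```

```bash
python3 shot.py s8 wrist; python3 - <<'E'
from h import *
from bench import arm
c=pickle.load(open("s8.pkl","rb"))["wrist"]; f=K(c)[0]
P=[.4435,-.045,.028];u,v=proj(c,P)[0];r=f*.031/(c["world_to_cam"]@np.r_[P,1])[2];print(u,v,r)
for z,rr in((.028,.031),):
  for x,y,q in hough(c,u,v,85,r*.85,r*1.12) or []: print(np.round([x,y,q],1),ray(c,x,y,z).round(4))
# profile along row/col through the expected centre
g=cv2.cvtColor(c["img"],cv2.COLOR_RGB2GRAY);print(g[int(v),int(u-80):int(u+80):2].tolist());print(g[int(v-80):int(v+80):2,int(u)].tolist())
E
```

```text
{'clock': 12.6, 'joint_positions': [0.344, 0.118, -0.656, 0.001, -0.794, -0.444], 'tool_pos': [0.445, -0.045, 0.172], 'eef_rot': [0.001, -0.671, 0.742, -0.001], 'contact_force': [0.536, 0.287, 0.065], 'opening': 0.085}
255.86891049424918 200.95751873100906 37.083155410297
[255.5 198.6  36. ] [ 0.4436 -0.0471  0.028 ]
[242.8 192.6  38.2] [ 0.4536 -0.0533  0.028 ]
[170, 170, 169, 168, 170, 169, 167, 170, 169, 168, 169, 169, 169, 169, 171, 103, 107, 107, 106, 106, 107, 95, 180, 179, 178, 179, 164, 165, 164, 164, 165, 166, 164, 163, 163, 163, 164, 164, 164, 164, 163, 163, 162, 164, 162, 163, 164, 165, 164, 165, 164, 163, 163, 163, 170, 177, 180, 180, 189, 165, 166, 166, 166, 165, 166, 165, 165, 165, 165, 165, 164, 164, 164, 164, 165, 164, 164, 163, 165, 164]
[103, 103, 104, 102, 100, 95, 93, 95, 98, 99, 99, 100, 102, 136, 126, 89, 116, 178, 151, 101, 108, 91, 91, 185, 182, 185, 187, 163, 164, 162, 165, 164, 165, 166, 169, 173, 168, 165, 167, 164, 163, 166, 167, 166, 162, 169, 169, 163, 161, 160, 167, 168, 168, 165, 180, 186, 186, 165, 168, 166, 165, 165, 164, 166, 165, 161, 164, 170, 164, 163, 165, 160, 159, 159, 160, 160, 159, 148, 140, 143]
```

The edge profiles put the lid within 1 mm of the gripper axis. Its ring is symmetric with no hollow parallax, so the closed face is up. Descending to grip.

>>> drive_tool([
  [[0.007,0,0.25,0],[0.007,0,0.4,0],[0.007,0,0.5,0],[0.007,0,0.55,0],[0.007,0,0.577,0],[0.007,0,0.577,0]],
])

```text
clock: 13.2
tool_pos: [0.4436, -0.0463, 0.0838]
eef_rot: [0.0, -0.67, 0.742, -0.0]
contact_force: [0.6, 0.3, -0.8]
opening: 0.0851
finger_force: 0.0
```

>>> drive_tool([
  [[0,0,0,0],[0,0,0,0],[0,0,0,0],[0,0,0,0],[0,0,0,0],[0,0,0,0],[0,0,0,0]],
], fingers=-1, grip_force=25)

```text
clock: 13.9
tool_pos: [0.4436, -0.0463, 0.0841]
eef_rot: [0.001, -0.67, 0.742, -0.0]
contact_force: [-0.7, 0.6, 7.4]
opening: 0.0593
finger_force: 26.3
```

>>> drive_tool([
  [[0,0,-0.2,0],[0,0,-0.5,0],[0,0,-0.8,0],[0,0,-1,0],[0,0,-1,0],[0,0,-1,0]],
])

```text
clock: 14.5
tool_pos: [0.4429, -0.0464, 0.2338]
eef_rot: [0.001, -0.67, 0.742, -0.0]
contact_force: [0.2, -0.1, -0.6]
opening: 0.0599
finger_force: 28.1
```

```bash
python3 shot.py s9 wrist; python3 - <<'E'
from h import *
from bench import arm
c=pickle.load(open("s9.pkl","rb"))["wrist"]; f=K(c)[0]
s=arm.sense()
# lid face: ~14 mm above tips(.066) -> tool z ~.0555
z=s["tool_pos"][2]-.0555
P=np.r_[s["tool_pos"][:2],z];u,v=proj(c,P)[0];r=f*.031/(c["world_to_cam"]@np.r_[P,1])[2];print(u,v,r)
for x,y,q in hough(c,u,v,75,r*.8,r*1.12) or []: print(np.round([x,y,q],1),toolR(s).T@(ray(c,x,y,z)-s["tool_pos"]))
g=cv2.cvtColor(c["img"],cv2.COLOR_RGB2GRAY)
for du in(-20,0,20):print(du,g[int(v-70):int(v+70):2,int(u)+du].tolist())
E
```

```text
{'clock': 14.55, 'joint_positions': [0.341, 0.037, -0.575, -0.001, -0.959, -0.442], 'tool_pos': [0.442, -0.047, 0.233], 'eef_rot': [0.0, -0.67, 0.742, 0.0], 'contact_force': [0.279, 0.128, -1.261], 'opening': 0.06}
255.24963792838068 251.3564924935057 59.18168481831678
[253.5 249.9  56.9] [ 0.00088052 -0.00093088  0.05549938]
[257.6 253.6  61.6] [-0.00129798  0.00122992  0.05550089]
[262.1 250.6  52.4] [0.00044391 0.00358221 0.0555009 ]
[248.6 252.1  52.3] [-0.00042221 -0.00348989  0.05549914]
-20 [183, 188, 188, 180, 180, 186, 190, 129, 86, 106, 101, 193, 195, 196, 197, 196, 198, 185, 180, 179, 184, 182, 181, 182, 184, 184, 186, 190, 194, 186, 184, 150, 117, 117, 116, 116, 115, 118, 117, 119, 119, 116, 115, 120, 118, 119, 115, 114, 115, 115, 119, 117, 118, 119, 120, 125, 188, 202, 202, 207, 101, 114, 171, 193, 191, 146, 18, 21, 19, 16]
0 [184, 190, 186, 181, 182, 136, 96, 102, 105, 195, 204, 203, 204, 204, 205, 186, 181, 181, 179, 179, 181, 184, 180, 180, 185, 184, 185, 188, 195, 117, 118, 117, 116, 119, 116, 117, 115, 116, 118, 120, 120, 116, 115, 118, 120, 120, 119, 115, 115, 114, 116, 120, 118, 116, 190, 184, 187, 201, 200, 200, 201, 169, 110, 111, 110, 111, 113, 60, 19, 16]
20 [185, 190, 184, 182, 180, 183, 184, 115, 120, 121, 174, 206, 203, 203, 204, 203, 205, 181, 180, 178, 181, 184, 182, 180, 181, 183, 184, 187, 190, 195, 115, 115, 117, 117, 118, 115, 115, 116, 117, 118, 120, 119, 115, 115, 119, 120, 120, 116, 113, 115, 114, 119, 115, 189, 189, 204, 203, 202, 202, 208, 117, 130, 141, 149, 145, 104, 18, 19, 21, 17]
```

>>> drive_tool([
  [[0.3,-0.1,-0.24,0],[0.65,-0.2,-0.24,0],[1,-0.2,-0.24,0],[1,-0.2,-0.24,0],[1,-0.2,-0.24,0]],
])

```text
clock: 15.05
tool_pos: [0.4567, -0.2007, 0.2671]
eef_rot: [-0.001, -0.669, 0.743, 0.001]
contact_force: [-0.4, 1.6, -0.9]
opening: 0.0602
finger_force: 28.1
```

>>> drive_tool([
  [[0.3,0,0,0],[0.49,0,0,0],[0.49,0,0,0],[0.49,0,0,0],[0.49,0,0,0],[0.49,0,0,0]],
])

```text
clock: 15.65
tool_pos: [0.4503, -0.2709, 0.269]
eef_rot: [-0.0, -0.671, 0.742, 0.0]
contact_force: [0.4, 0.5, -0.1]
opening: 0.06
finger_force: 28.1
```

```bash
python3 shot.py s10 wrist top scene; cat > jar.py <<'E'
from h import *
import sys
from bench import arm
d=pickle.load(open(sys.argv[1]+".pkl","rb"))
c=d["wrist"]; f=K(c)[0]; s=arm.sense(); Rt=toolR(s)
for (nm,J,z,rad) in(("rim",[.4497,-.352],.092,.025),("lidA",[.606,-.386],.095,.031)):
    P=np.r_[J,z];u,v=proj(c,P)[0];r=f*rad/(c["world_to_cam"]@np.r_[P,1])[2];print(nm,u,v,r)
    if r*1.6<v and r*1.6<u:
        for x,y,q in hough(c,u,v,r*1.6,r*.75,r*1.3) or []: print(np.round([x,y,q],1),ray(c,x,y,z).round(4))
T=s["tool_pos"]
c=pickle.load(open("s9.pkl","rb"))["wrist"]
# lid centre in tool frame from rows 198, 302 of s9 (tool z .0561)
M=c["tool_from_camera"];k=K(c)
for v in(198,302):
    dd=M[:3,:3]@np.array([(255-k[1])/k[0],(v-k[2])/k[0],1]);o=M[:3,3];print("lid edge tool",(o+dd*(.0561-o[2])/dd[2]).round(4))
E
python3 jar.py s10; python3 - <<'E'
from h import *
c=pickle.load(open("s10.pkl","rb"))["wrist"];g=cv2.cvtColor(c["img"],cv2.COLOR_RGB2GRAY)
u,v=proj(c,[.4497,-.352,.092])[0].astype(int)
print(u,v);print(g[v,u-45:u+45].tolist());print(g[max(v-45,0):v+45,u].tolist())
E
```

```text
{'clock': 15.8, 'joint_positions': [-0.169, 0.14, -0.366, -0.0, -1.065, 0.068], 'tool_pos': [0.45, -0.271, 0.269], 'eef_rot': [0.0, -0.671, 0.742, -0.0], 'contact_force': [0.678, 0.423, -0.825], 'opening': 0.06}
rim 245.66988129983713 101.86799364433806 28.5114464298302
[245.4 101.8  30.1] [ 0.4499 -0.3521  0.092 ]
[244.6  99.1  33.5] [ 0.4504 -0.3544  0.092 ]
[244.6  99.1  28.7] [ 0.4504 -0.3544  0.092 ]
[247.2 102.1  34.4] [ 0.4483 -0.3516  0.092 ]
[249.5  98.4  27.4] [ 0.446  -0.3545  0.092 ]
lidA 57.71958261225666 79.25032835460432 36.596024386388734
lid edge tool [0.0296 0.0005 0.0561]
lid edge tool [-0.0305  0.0004  0.0561]
245 101
[80, 78, 77, 79, 75, 73, 73, 70, 69, 71, 72, 68, 93, 119, 116, 135, 149, 152, 186, 188, 166, 140, 126, 79, 85, 87, 89, 88, 86, 83, 77, 66, 50, 40, 43, 45, 48, 58, 64, 67, 66, 66, 67, 74, 79, 80, 75, 69, 67, 63, 62, 71, 80, 83, 83, 81, 77, 75, 69, 62, 54, 55, 58, 57, 63, 65, 67, 66, 61, 64, 110, 155, 189, 200, 169, 162, 169, 193, 211, 199, 156, 109, 113, 117, 122, 124, 126, 126, 125, 121]
[122, 122, 123, 122, 123, 122, 124, 123, 123, 119, 139, 168, 179, 175, 158, 159, 178, 185, 153, 102, 87, 80, 73, 71, 70, 69, 66, 59, 55, 45, 59, 73, 74, 72, 75, 77, 77, 98, 111, 113, 109, 92, 78, 76, 88, 80, 64, 52, 71, 96, 107, 111, 114, 118, 118, 120, 126, 124, 120, 117, 112, 99, 79, 63, 57, 48, 45, 45, 45, 44, 45, 98, 163, 174, 166, 146, 140, 145, 151, 161, 164, 138, 114, 112, 111, 111, 112, 114, 115, 119]
```

```bash
python3 - <<'E'
from h import *
from bench import arm
s=arm.sense();print(plan(s,[.4495,-.353,.185]),s["tool_pos"])
E
```

```text
[ 0.543 -0.048  0.562] [ 0.45040983 -0.27122656  0.26935134]
```

>>> drive_tool([
  [[0.25,-0.048,0,0],[0.45,-0.048,0,0],[0.543,-0.048,0.1,0],[0.543,-0.048,0.35,0],[0.543,-0.048,0.5,0],[0.543,-0.048,0.56,0],[0.543,-0.048,0.56,0],[0.543,-0.048,0.56,0]],
])

```text
clock: 16.6
tool_pos: [0.4497, -0.3536, 0.1861]
eef_rot: [0.0, -0.671, 0.742, -0.001]
contact_force: [-0.5, -0.0, -0.5]
opening: 0.0599
finger_force: 28.1
```

>>> drive_tool([
  [[0,0,0.06,0],[0,0,0.1,0],[0,0,0.13,0],[0,0,0.15,0],[0,0,0.15,0],[0,0,0.15,0]],
])

```text
clock: 17.2
tool_pos: [0.4492, -0.3537, 0.1628]
eef_rot: [-0.0, -0.67, 0.742, -0.0]
contact_force: [0.8, -0.1, -0.3]
opening: 0.0601
finger_force: 28.1
```

Skirt contact would come at about TCP z 0.162, so I'll continue in small steps.

>>> drive_tool([
  [[0,0,0.015,0],[0,0,0.03,0],[0,0,0.04,0],[0,0,0.04,0]],
])

```text
clock: 17.6
tool_pos: [0.4494, -0.3536, 0.1566]
eef_rot: [0.0, -0.67, 0.742, -0.0]
contact_force: [0.2, 0.3, -0.9]
opening: 0.0599
finger_force: 28.1
```

>>> drive_tool([
  [[0,0,0.01,0],[0,0,0.02,0],[0,0,0.02,0]],
])

```text
clock: 17.9
tool_pos: [0.4492, -0.3537, 0.1536]
eef_rot: [0.0, -0.67, 0.742, -0.0]
contact_force: [1.1, 1.2, 0.2]
opening: 0.0597
finger_force: 28.1
```

It is below the jam height with no force, so the skirt is over the neck. Seating it now.

>>> drive_tool([
  [[0,0,0.01,0],[0,0,0.01,0],[0,0,0.015,0],[0,0,0.015,0]],
])

```text
clock: 18.3
tool_pos: [0.4493, -0.3537, 0.1516]
eef_rot: [0.0, -0.67, 0.742, -0.0]
contact_force: [1.9, 0.6, 0.5]
opening: 0.0601
finger_force: 28.2
```

>>> drive_tool([
  [[0,0,0.007,0],[0,0,0.007,0]],
])

```text
clock: 18.5
tool_pos: [0.4497, -0.3537, 0.1512]
eef_rot: [0.0, -0.67, 0.742, -0.001]
contact_force: [2.0, 1.7, 4.6]
opening: 0.0601
finger_force: 28.6
```

>>> drive_tool([
  [[0,0,0,0],[0,0,0,0],[0,0,0,0],[0,0,0,0],[0,0,0,0],[0,0,0,0],[0,0,0,0]],
], fingers=1)

```text
clock: 19.2
tool_pos: [0.4491, -0.3536, 0.1504]
eef_rot: [-0.0, -0.67, 0.742, 0.0]
contact_force: [-0.4, -0.0, -0.6]
opening: 0.0853
finger_force: 0.0
```

>>> drive_tool([
  [[0,0,-0.1,0],[0,0,-0.3,0],[0,0,-0.6,0],[0,0,-0.8,0],[0,0,-0.8,0],[0,0,-0.8,0],[0,0,-0.8,0]],
])

```text
clock: 19.9
tool_pos: [0.4486, -0.3533, 0.2694]
eef_rot: [-0.0, -0.67, 0.742, 0.001]
contact_force: [-0.3, 0.8, -0.6]
opening: 0.0854
finger_force: 0.0
```

>>> drive_tool([
  [[-0.2,0,0,0],[-0.4,0,0,0],[-0.54,0,0,0],[-0.54,0,0,0],[-0.54,0,0,0]],
])

```text
clock: 20.4
tool_pos: [0.4572, -0.2726, 0.2695]
eef_rot: [-0.001, -0.671, 0.742, 0.001]
contact_force: [-0.6, 0.2, 0.2]
opening: 0.0854
finger_force: 0.0
```

```bash
python3 shot.py s11 wrist; python3 - <<'E'
from h import *
c=pickle.load(open("s11.pkl","rb"))["wrist"];f=K(c)[0]
P=np.array([.4495,-.3525,.095]);u,v=proj(c,P)[0];r=f*.031/(c["world_to_cam"]@np.r_[P,1])[2];print(u,v,r)
for x,y,q in hough(c,u,v,r*1.6,r*.8,r*1.2) or []: print(np.round([x,y,q],1),ray(c,x,y,.095).round(4))
g=cv2.cvtColor(c["img"],cv2.COLOR_RGB2GRAY);u,v=int(u),int(v)
print(g[v,u-50:u+50:2].tolist());print(g[v-50:v+50:2,u].tolist())
E
```

```text
{'clock': 20.45, 'joint_positions': [-0.17, 0.152, -0.351, 0.0, -1.07, 0.069], 'tool_pos': [0.457, -0.273, 0.27], 'eef_rot': [-0.0, -0.671, 0.742, 0.001], 'contact_force': [0.136, -0.285, 0.528], 'opening': 0.085}
253.48710216271454 102.35845592826715 35.69106288990124
[254.1  99.8  36.2] [ 0.4487 -0.3546  0.095 ]
[248.1  99.8  39.3] [ 0.4539 -0.3551  0.095 ]
[250.4 105.   32.9] [ 0.4524 -0.3506  0.095 ]
[75, 77, 76, 74, 70, 67, 68, 59, 219, 210, 211, 211, 198, 198, 197, 198, 200, 199, 199, 198, 198, 198, 197, 197, 196, 196, 196, 196, 194, 194, 194, 194, 193, 193, 194, 195, 193, 194, 193, 207, 208, 213, 218, 97, 121, 122, 112, 110, 109, 112]
[111, 112, 112, 117, 120, 119, 169, 220, 219, 219, 217, 200, 199, 197, 205, 198, 201, 203, 204, 208, 205, 201, 199, 199, 199, 196, 199, 202, 200, 194, 200, 202, 196, 191, 193, 197, 196, 199, 197, 198, 212, 210, 211, 166, 112, 111, 112, 115, 117, 118]
```

The lid's radius and position match a seated, level lid about 1 mm off centre, and nothing is in contact. Handing in.

```bash
python3 -c "
from bench import arm
print(arm.finish_job())"
```

```text
the job is handed in; nothing more can be done
None
```

The lid went down the chute, came out hollow side down on the tray, and now sits seated on the open jar, about 1 mm off centre by the wrist camera; I handed the job in, and no verdict came back.

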